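# Close the canisters with their own lids

### The arm

A 7-joint arm with a two-finger parallel gripper is mounted at the origin on a cart in front of the work surface, level with it; the furniture and walls round the work are solid. World frame = base frame: x ahead of the robot, y to its left, z up, the work surface at z = 0. Lengths are in m, angles in rad, forces in N, time in s.
With the tool pointing down it reaches from about 0.4 to 0.85 m from the base axis. Payload 10.4 kg.
Tool frame: the origin (TCP) lies on the centre line of the jaws, within the pads' length; the fingertips stand 17 mm ahead of it and the grasp point (between the pads) lies 2 mm behind it; z points along the fingers, y is the line along which they close (so a half turn about z gives the same grasp; the last joint's range is limited). The gripper opens to 85 mm and grips with 20 to 120 N. Pads are 22 mm wide; open, the fingers measure 114 mm over their backs; the gripper's body (76 mm by 85 mm) begins 54 mm behind the grasp point. The pads swing forward as they close: fully open they stand 13 mm farther back than shut.
Start: joints at [-1.318, 0.332, -0.065, 1.46, 0.022, 1.35, -0.088], TCP at [0.17, 0.601, 0.248] pointing down, gripper open.
Joint ranges: [-2.6, 2.6], [-0.5, 2.12], [-1.47, 1.34], [0.16, 2.42], [-1.27, 4.41], [0.06, 2.06], [-2.6, 2.6]. Speed limits (rad/s): [2.22, 2.22, 2.79, 2.79, 3.14, 3.14, 3.14].

### API

Orientations are given as a unit quaternion [x, y, z, w].
In Python, from workcell import get_obs, optics, job gives the robot as it stands. The module is installed in compiled form; this text tells all that it offers.
- The arm moves only by the tool send_rows, never from a script. Its argument "plan" is a list that holds one entry, the list of rows, each a list of 7 numbers: the turn, a rotation vector about the tool's x, y, z in units of 1.5 rad (1.0 is 1.5 rad), then the shift along the tool's x, y, z in units of 20 cm (1.0 is 20 cm), then the opening, from 0 (shut) to 1 (fully open). A call has 1 to 20 rows; each row shifts and turns the commanded pose from where the row before left it, along the tool's axes as they then stand; what a row does not reach is not made up. A row lasts 1/12 s, in which the tool goes at most 41.7 mm and 7.16 degrees, less where a joint would pass 70% of its speed; a pose out of reach is approached as far as the arm can. A call with a number of a shift or a turn outside -1 to 1 is refused whole. A call with a gripper value outside its range is refused whole. The fingers move at their own pace and stop on an object; "squeeze" is the grip in N (left out, the last holds). Time passes only in rows, so rows that do not move let the fingers close. It gives the time, the measured TCP pose, the force, the opening and the grip force at its end, in the units of the state.
- get_obs(): the state, without advancing time (a new reading comes with each control period).
- optics.camera(name): name is "side" or "top" or "wrist"; returns the picture (384x512x3 uint8, red, green, blue); there is no depth.
- optics.get_calibration(name): a dict with "intrinsics" (3x3 intrinsics, pixels), "world_from_camera" (4x4, takes a point from camera to world coordinates); the wrist camera has in their place "T_tool_cam" (4x4, takes a point from camera to tool coordinates, whose origin is the TCP and whose axes are the flange's). Camera axes: x right, y up, looking along -z (the intrinsics and any distortion apply to the point x, -y, -z); pixel columns grow to the right and rows downward; lengths in m; the calibration is good to about 2 mm. The wrist camera is an equidistant fisheye: a pixel r from the principal point sees the ray r / f radians off the axis. A picture is of the moment at which its call begins: read the wrist's pose just before it. get_calibration takes no time and is no camera call.
- job.hand_in(): hands the job in; it is judged then, once.
The state is a dict: "clock": time; "joint_pos": joint angles; "joint_velocities": joint speeds; "tau": joint torques, N m; "position": TCP position; "ee_rot": TCP orientation; "ft_force": force on the tool from outside, world axes, zero at the start; "torque": the same for the moment, N m; "grip_width": opening from 0.0 (shut) to 1.0 (fully open); "grasp_force": force on a finger pad.
Only numpy, scipy, OpenCV 4.12 (cv2) and the standard library are available. Lean on these libraries where they do the work, as an engineer would, in place of code of your own. Each camera call takes 0.05 s, during which the arm holds its last target. There are 200 camera calls.

### The job

Close the three open white canisters on the worktop: find the wooden lid that matches each one in shape and size and set it on so that its plug is in the mouth and the lid lies flat on the rim all round, the canisters left standing about where they are. Leave the oblong lid, which fits none of them, and the timer, the garlic and the black burner cap where they lie.

Things in the scene. Friction and masses are not known exactly. Their poses are not given: they have to be found in the camera images.
- lid_large: Large round pale wooden lid on a grey plug; about 0.1 kg. Plate 106 mm across, 10 to 18 mm above the origin; plug tapers from 86 mm at the plate to 74 mm at its foot. Grip tab on top: 40 (x) x 14 (y) mm, 18 to 44 mm above the origin. Origin: centre of the plug's underside, z up; when seated, 10 mm below the rim, sideways play 4 mm any way. 
- lid_small: Small round pale wooden lid on a grey plug; about 0.1 kg. Plate 74 mm across, 10 to 18 mm above the origin; plug tapers from 54 mm at the plate to 42 mm at its foot. Grip tab on top: 40 (x) x 14 (y) mm, 18 to 44 mm above the origin. Origin: centre of the plug's underside, z up; when seated, 10 mm below the rim, sideways play 4 mm any way. 
- lid_square: Square pale wooden lid on a grey plug; about 0.1 kg. Plate 90 x 90 mm, 10 to 18 mm above the origin; plug tapers from 70 x 70 mm at the plate to 58 x 58 mm at its foot. Grip tab on top: 40 (x) x 14 (y) mm, 18 to 44 mm above the origin. Origin: centre of the plug's underside, z up; when seated, 10 mm below the rim, sideways play 4 mm in x and y; goes in at any quarter turn. Sides along x and y.
- lid_spare: Oblong pale wooden lid on a grey plug; about 0.1 kg. The plate is 110 x 66 mm (x, y), 10 to 18 mm above the origin. Grip tab on top: 40 (x) x 14 (y) mm, 18 to 44 mm above the origin. Origin: centre of the plug's underside, z up. Fits no canister; not to be moved.
- canister_large: An open-topped white ceramic canister, the large round one, 104 mm outside, 94 mm inside, 74 mm high. Loose, about 0.7 kg. Origin: centre of its underside, z up; the rim is 74 mm above it. 
- canister_small: An open-topped white ceramic canister, the small round one, 72 mm outside, 62 mm inside, 58 mm high. Loose, about 0.7 kg. Origin: centre of its underside, z up; the rim is 58 mm above it. 
- canister_square: An open-topped white ceramic canister, the square one, 88 x 88 mm outside, 78 x 78 mm inside, 66 mm high. Loose, about 0.7 kg. Origin: centre of its underside, z up; the rim is 66 mm above it; its sides lie along its x and y. 
- timer: A round red and white kitchen timer with a bar on top, 65 mm across, 54 mm high, among the lids and canisters; not to be moved. Origin: centre of its underside.
- garlic: A bulb of garlic, 60 mm across, 59 mm high; not to be moved. Origin: centre of its underside.
- burner_cap: A black enamelled burner cap from the hob, a plain flat disc 64 mm across and 8 mm thick without any grip tab; it is no lid and not to be moved. Origin: centre of its underside.

How it is judged:
At the end, for the whole second after the job is handed in: Each lid sits in the canister of its shape and size: centred within 9 mm, seated within 3 mm, level within 0.06 rad, at rest; canisters upright, within 50 mm of their start; oblong lid, timer, garlic and burner cap within 30 mm of theirs (horizontal distance between lid_large and canister_large below 0.009 m and z of lid_large in the frame of canister_large between 0.06 and 0.067 m and angle between each of lid_large, canister_large, lid_small, canister_small, lid_square, canister_square's own z axis and vertical below 0.06 rad and linear speed of each of lid_large, lid_small, lid_square below 0.02 m/s and distance of each of canister_large, canister_small, canister_square from where it was at the start of the episode below 0.05 m and horizontal distance between lid_small and canister_small below 0.009 m and z of lid_small in the frame of canister_small between 0.044 and 0.051 m and horizontal distance between lid_square and canister_square below 0.009 m and z of lid_square in the frame of canister_square between 0.052 and 0.059 m and distance of each of lid_spare, timer, garlic, burner_cap from where it was at the start of the episode below 0.03 m); the robot touches nothing.
It fails at once if a canister is tipped by more than 0.35 rad (angle between any of canister_large, canister_small, canister_square's own z axis and vertical above 0.35 rad).
It fails at once if the oblong lid, the timer, the garlic or the burner cap is moved by more than 30 mm (distance of any of lid_spare, timer, garlic, burner_cap from where it was at the start of the episode above 0.03 m).
It also fails if it takes over 88 s, if anything falls off the work surface, if the arm or the gripper's body presses on something with over 40 N, if the wrist force passes 120 N, or if a joint passes its speed limit or range.

## Working session

There is one attempt and no reset: what is moved stays moved. The work goes in short steps, Python scripts to look and compute and a tool call to move; the robot and the scene stay as the last step left them, time stands still between calls to the robot, and variables do not carry over. Pictures are saved under pics/ and viewed, at most 14 in all, crops included, and the job is handed in when it is done.

Besides the shell and the picture viewer there is one more tool, called as name(argument=value, ...) on one line, values as JSON. send_rows: Moves the arm, as the interface text tells. Its arguments: {"type":"object","properties":{"plan":{"type":"array"},"squeeze":{"type":"number"}},"required":["plan"]}

```bash
mkdir -p pics; python3 - <<'E'
from workcell import get_obs, optics, job
import cv2,numpy as np
o=get_obs();print({k:np.round(v,3) for k,v in o.items()})
for n in ("top","side","wrist"):
    im=optics.camera(n);cv2.imwrite(f"pics/{n}0.png",im[...,::-1])
    c=optics.get_calibration(n);print(n,{k:np.round(v,4).tolist() for k,v in c.items()})
a=cv2.imread("pics/top0.png");cv2.imwrite("pics/top0b.png",cv2.resize(a,(800,600),interpolation=cv2.INTER_CUBIC))
E
```

```text
{'clock': np.float64(0.0), 'joint_pos': array([-1.318,  0.333, -0.065,  1.461,  0.022,  1.35 , -0.088]), 'joint_velocities': array([ 0.001, -0.   ,  0.001, -0.002, -0.001,  0.   , -0.001]), 'tau': array([-1.0000e-03, -6.2545e+01,  4.8000e-02, -3.9160e+01,  1.6000e-02,
        1.0000e-02,  0.0000e+00]), 'position': array([0.17 , 0.601, 0.248]), 'ee_rot': array([ 0.137,  0.991, -0.001, -0.   ]), 'ft_force': array([-0.165, -0.699,  1.029]), 'torque': array([ 0.008,  0.042, -0.003]), 'grasp_force': np.float64(0.0), 'grip_width': np.float64(0.996)}
top {'intrinsics': [[362.3103, 0.0, 251.3847], [0.0, 362.3103, 192.5952], [0.0, 0.0, 1.0]], 'world_from_camera': [[0.0071, 0.9983, -0.0574, 0.4821], [-0.9996, 0.0055, -0.0289, -0.0089], [-0.0285, 0.0576, 0.9979, 1.0809], [0.0, 0.0, 0.0, 1.0]]}
side {'intrinsics': [[358.0268, 0.0, 257.845], [0.0, 358.0268, 198.8371], [0.0, 0.0, 1.0]], 'world_from_camera': [[0.9831, 0.1041, -0.1503, 0.4104], [-0.1828, 0.5499, -0.815, -0.6947], [-0.0022, 0.8287, 0.5596, 0.5164], [0.0, 0.0, 0.0, 1.0]]}
wrist {'intrinsics': [[297.3186, 0.0, 254.0782], [0.0, 297.3186, 192.8953], [0.0, 0.0, 1.0]], 'T_tool_cam': [[0.0002, 0.9662, 0.2577, 0.0654], [1.0, -0.0003, 0.0003, -0.0009], [0.0004, 0.2577, -0.9662, -0.1244], [0.0, 0.0, 0.0, 1.0]]}
```

View pics/top0b.png

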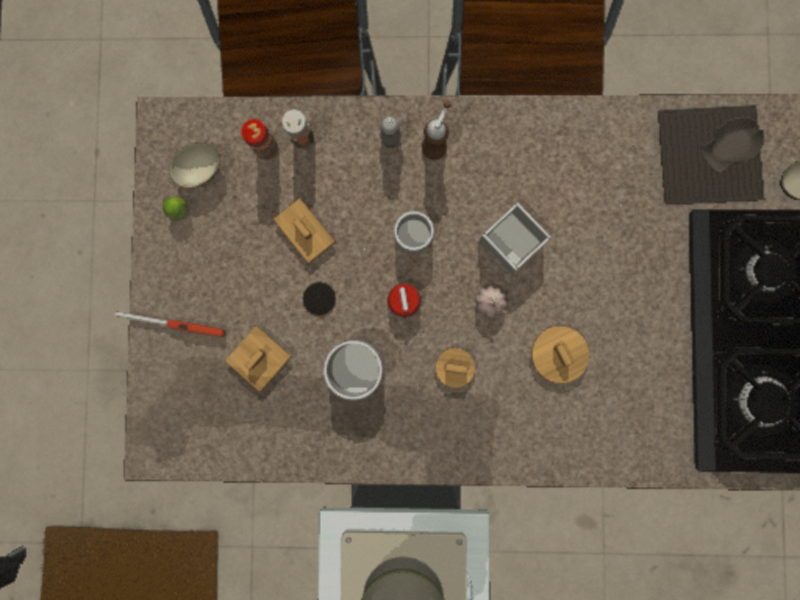

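View pics/side0.png

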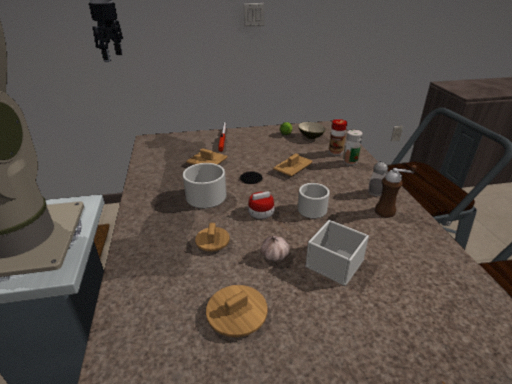

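The top view (800x600) shows the large canister at (354,370), the small one at (414,231) and the square one at (516,237). The lids are square (258,359), spare (305,231), small (456,369) and large (560,354). The side view confirms that the lids lie plug-down. Next I measure.

```bash
cat > h.py <<'E'
from workcell import get_obs, optics, job
import cv2,numpy as np
from scipy.spatial.transform import Rotation as R
def ray(name,px,obs=None):
    c=optics.get_calibration(name);K=np.array(c["intrinsics"])
    a=(np.atleast_2d(px)-[K[0,2],K[1,2]])/K[0,0]
    if name=="wrist":
        r=np.linalg.norm(a,axis=1,keepdims=True)+1e-12
        d=np.hstack([a/r*np.sin(r),np.cos(r)])
        T=np.eye(4);T[:3,:3]=R.from_quat(obs["ee_rot"]).as_matrix();T[:3,3]=obs["position"]
        M=T@np.array(c["T_tool_cam"])
    else:
        d=np.hstack([a,np.ones((len(a),1))]);M=np.array(c["world_from_camera"])
    return M[:3,3],(d*[1,-1,-1])@M[:3,:3].T
def plane(name,px,z,obs=None):
    o,d=ray(name,px,obs);return (o+d*((z-o[2])/d[:,2:]))[:,:2]
def circ(p):  # algebraic circle fit
    A=np.c_[2*p,np.ones(len(p))];s=np.linalg.lstsq(A,(p**2).sum(1),rcond=None)[0]
    return s[:2],np.sqrt(s[2]+s[:2]@s[:2])
def wood(im):
    h=cv2.cvtColor(im,cv2.COLOR_RGB2HSV)
    return cv2.morphologyEx(cv2.inRange(h,(10,90,90),(25,255,255)),cv2.MORPH_CLOSE,np.ones((5,5)))
def go(xy=None,yaw=None,z=None):
    """steps needed, in interface units; yaw = world angle of tool x axis, mod pi"""
    o=get_obs();r=R.from_quat(o["ee_rot"]);m=r.as_matrix();y0=np.arctan2(m[1,0],m[0,0])
    t=0
    if yaw is not None:
        t=(yaw-y0+np.pi/2)%np.pi-np.pi/2   # world +yaw = tool -z
        print("turn rotvec z units",round(-t/1.5,3))
    if xy is not None:
        d=np.array([*xy,o["position"][2] if z is None else z])-o["position"]
        print("shift units after turn",np.round((r*R.from_rotvec([0,0,-t])).inv().apply(d)/.2,3))
    print("clock",o["clock"],"pos",np.round(o["position"],4),"yaw",round(y0,3),"tilt",np.round(m[:,2],3),"q7",round(o["joint_pos"][6],2))
E
python3 - <<'E'
from h import *
im=cv2.imread("pics/top0.png")[...,::-1].copy()
m=wood(im)
cs,_=cv2.findContours(m,cv2.RETR_EXTERNAL,cv2.CHAIN_APPROX_NONE)
for c in cs:
    if cv2.contourArea(c)<250: continue
    u,v=c[:,0].mean(0)
    if not 120<v<250: continue
    p=plane("top",c[:,0].astype(float),.018)
    b=cv2.minAreaRect((p*1000).astype(np.float32))
    print("wood",np.round([u,v]),np.round(b[0],1),np.round(b[1],1),round(b[2],1),"circ",[np.round(q*1000,1) for q in circ(p)])
out=[]
for n,(u,v),zc in (("L",(226.5,237),.074),("S",(265,148),.058),("Q",(330,152),.066),("lidL",(358,227),0),("lidS",(292,236),0),("lidQ",(165,230),0)):
    print(n,np.round(plane("top",[u,v],zc or .018)*1000,0))
    x,y=int(u)-25,int(v)-25
    out.append(cv2.resize(im[y:y+50,x:x+50],(260,260),interpolation=cv2.INTER_CUBIC))
cv2.imwrite("pics/crops.png",np.vstack([np.hstack(out[:3]),np.hstack(out[3:])])[...,::-1])
print("timer,garlic",plane("top",[[258.5,192],[314,193]],.05))
E
```

```text
wood [291. 235.] [421.7 -93. ] [72.5 72.6] 0.2 circ [array([420.4, -93.7]), np.float64(36.3)]
wood [165. 229.] [434.4 276.6] [90.8 91.3] 49.3 circ [array([434.4, 276.5]), np.float64(51.1)]
wood [358. 227.] [ 445.9 -288.8] [105.1 105. ] 45.0 circ [array([ 446.3, -288.5]), np.float64(52.5)]
wood [194. 147.] [678.2 194.2] [111.8  68.8] 39.0 circ [array([678.5, 193.6]), np.float64(50.4)]
L [[416.  88.]]
S [[668. -17.]]
Q [[ 656. -200.]]
lidL [[ 445. -288.]]
lidS [[417. -97.]]
lidQ [[432. 275.]]
timer,garlic [[ 0.54321914  0.00060663]
 [ 0.54122932 -0.15684206]]
```

View pics/crops.png

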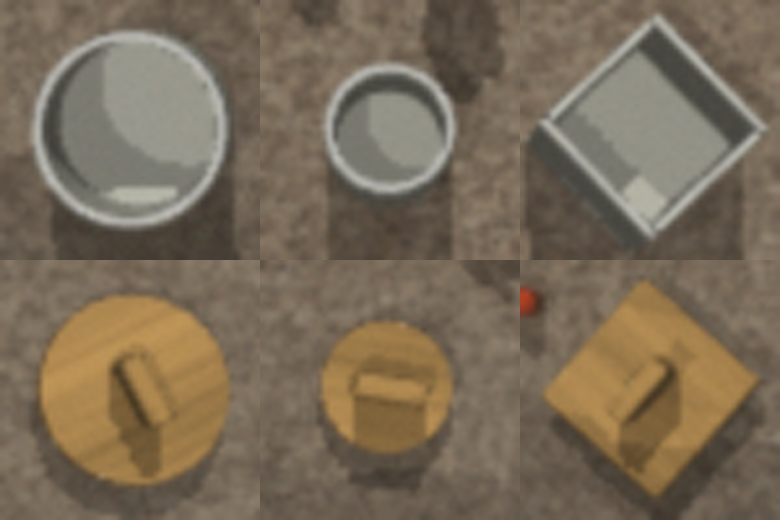

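```bash
python3 - <<'E'
from h import *
f=lambda X,o:(np.array(X)+.5)/5.2-.5+o
print("L",plane("top",f([131,129],[201,212]),.074),"S",plane("top",f([130,129],[240,123]),.058))
q=plane("top",f([[136,15],[247,127],[132,237],[23,122]],[305,127]),.066)
print("Q",q.mean(0),np.degrees([np.arctan2(*(q[(i+1)%4]-q[i])[::-1]) for i in range(4)]))
go((.434,.276),np.radians(-40.7),.2)
E
```

```text
L [[0.4180415  0.09028106]] S [[ 0.6700106  -0.01605862]]
Q [ 0.6596989  -0.20084924] [-135.91040148  134.00098073   43.09896009  -46.19502277]
turn rotvec z units 0.29
shift units after turn [-2.06  -0.372  0.24 ]
clock 0.15 pos [0.1701 0.6011 0.2477] yaw 2.866 tilt [-0.    -0.001 -1.   ] q7 -0.09
```

send_rows(plan=[[[0,0,0.0725,0,0,0,0.6],[0,0,0.0725,0,0,0,0.6],[0,0,0.0725,0,0,0,0.6],[0,0,0.0725,0,0,0,0.6],[0,0,0,-0.1717,-0.031,0.02,0.6],[0,0,0,-0.1717,-0.031,0.02,0.6],[0,0,0,-0.1717,-0.031,0.02,0.6],[0,0,0,-0.1717,-0.031,0.02,0.6],[0,0,0,-0.1717,-0.031,0.02,0.6],[0,0,0,-0.1717,-0.031,0.02,0.6],[0,0,0,-0.1717,-0.031,0.02,0.6],[0,0,0,-0.1717,-0.031,0.02,0.6],[0,0,0,-0.1717,-0.031,0.02,0.6],[0,0,0,-0.1717,-0.031,0.02,0.6],[0,0,0,-0.1717,-0.031,0.02,0.6],[0,0,0,-0.1717,-0.031,0.02,0.6],[0,0,0,0,0,0,0.6],[0,0,0,0,0,0,0.6],[0,0,0,0,0,0,0.6]]], squeeze=30)

```text
clock: 1.73
position: [0.4335, 0.2766, 0.2002]
ee_rot: [0.348, 0.938, -0.0, -0.0]
ft_force: [-0.7, 0.5, 0.4]
grip_width: 0.598
grasp_force: 0.0
```

```bash
cat >> h.py <<'E'
def shot(name):
    o=get_obs();im=optics.camera("wrist");cv2.imwrite(f"pics/{name}.png",im[...,::-1]);return o,im
def lids(o,im,z=.018):
    cs,_=cv2.findContours(wood(im),cv2.RETR_EXTERNAL,cv2.CHAIN_APPROX_NONE)
    for c in cs:
        if cv2.contourArea(c)<2500: continue
        p=plane("wrist",cv2.convexHull(c)[:,0].astype(float),z,o);b=cv2.minAreaRect((p*1000).astype(np.float32))
        print("wood",c[:,0].mean(0).round(),np.round(b[0],1),np.round(b[1],1),round(b[2],1),"circ",[np.round(q*1000,1) for q in circ(p)])
E
python3 - <<'E'
from h import *
o,im=shot("w1");lids(o,im);go((.434,.276),np.radians(-40.7),.04)
E
```

```text
wood [255. 175.] [433.4 277.2] [89.3 89.2] 49.3 circ [array([433.1, 276.6]), np.float64(56.8)]
turn rotvec z units 0.001
shift units after turn [-0.007 -0.002  0.801]
clock 1.7833 pos [0.4332 0.2771 0.2003] yaw 2.432 tilt [-0.  0. -1.] q7 0.23
```

View pics/w1.png

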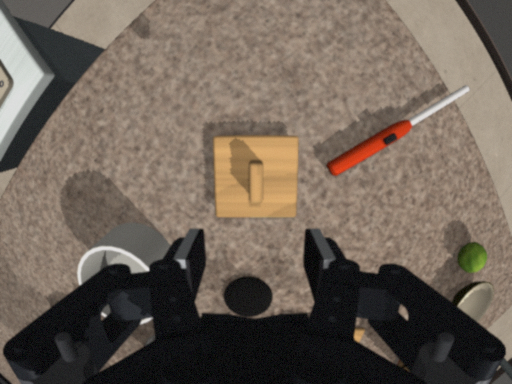

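The wrist view shows the square lid centred at (256,177) with its tab aligned to the jaws. Now I descend and grasp.

send_rows(plan=[[[0,0,0,0,0,0.16,0.6],[0,0,0,0,0,0.16,0.6],[0,0,0,0,0,0.16,0.6],[0,0,0,0,0,0.12,0.6],[0,0,0,0,0,0.1,0.6],[0,0,0,0,0,0.06,0.6],[0,0,0,0,0,0.04,0.6],[0,0,0,0,0,0,0.6],[0,0,0,0,0,0,0],[0,0,0,0,0,0,0],[0,0,0,0,0,0,0],[0,0,0,0,0,0,0],[0,0,0,0,0,0,0],[0,0,0,0,0,0,0]]], squeeze=40)

```text
clock: 2.95
position: [0.4345, 0.2769, 0.0414]
ee_rot: [0.348, 0.938, 0.001, 0.0]
ft_force: [-1.2, -0.4, 7.3]
grip_width: 0.153
grasp_force: 39.9
```

send_rows(plan=[[[0,0,0,0,0,-0.1,0],[0,0,0,0,0,-0.2,0],[0,0,0,0,0,-0.2,0],[0,0,0,0,0,-0.2,0],[0,0,0,0,0,-0.2,0],[0,0,0,0,0,0,0]]])

```text
clock: 3.45
position: [0.4367, 0.2779, 0.2286]
ee_rot: [0.348, 0.937, 0.005, 0.003]
ft_force: [0.6, 0.8, -0.2]
grip_width: 0.159
grasp_force: 39.3
```

```bash
python3 - <<'E'
from h import *
print(get_obs()["grip_width"],get_obs()["joint_pos"].round(2));go((.66,-.201),np.radians(-46.2),.22)
E
```

```text
0.15899289210594952 [-0.91  0.09  0.27  1.79 -0.03  1.25  0.23]
turn rotvec z units 0.063
shift units after turn [-2.501 -0.852  0.033]
clock 3.45 pos [0.4367 0.2779 0.2286] yaw 2.43 tilt [ 0.009  0.008 -1.   ] q7 0.23
```

send_rows(plan=[[[0,0,0.063,0,0,0,0],[0,0,0,-0.1786,-0.0609,0,0],[0,0,0,-0.1786,-0.0609,0,0],[0,0,0,-0.1786,-0.0609,0,0],[0,0,0,-0.1786,-0.0609,0,0],[0,0,0,-0.1786,-0.0609,0,0],[0,0,0,-0.1786,-0.0609,0,0],[0,0,0,-0.1786,-0.0609,0,0],[0,0,0,-0.1786,-0.0609,0,0],[0,0,0,-0.1786,-0.0609,0,0],[0,0,0,-0.1786,-0.0609,0,0],[0,0,0,-0.1786,-0.0609,0,0],[0,0,0,-0.1786,-0.0609,0,0],[0,0,0,-0.1786,-0.0609,0,0],[0,0,0,-0.1786,-0.0609,0,0],[0,0,0,0,0,0,0],[0,0,0,0,0,0,0]]])

```text
clock: 4.87
position: [0.657, -0.2057, 0.2192]
ee_rot: [0.394, 0.919, -0.001, -0.0]
ft_force: [-0.1, 1.1, -0.4]
grip_width: 0.15
grasp_force: 39.3
```

```bash
python3 - <<'E'
from h import *
o,im=shot("w2");lids(o,im,.2);go((.66,-.201),np.radians(-46.2),.1)
E
```

```text
wood [254. 222.] [ 653.8 -203.8] [85.1 85.9] 43.6 circ [array([ 647.7, -198.2]), np.float64(49.8)]
wood [ 87. 109.] [ 539.8 -216.5] [45.8 46.9] 88.5 circ [array([ 539.9, -216.3]), np.float64(23.4)]
turn rotvec z units -0.0
shift units after turn [-0.002  0.018  0.598]
clock 4.9167 pos [ 0.6572 -0.2033  0.2195] yaw 2.335 tilt [-0.001  0.    -1.   ] q7 1.19
```

View pics/w2.png

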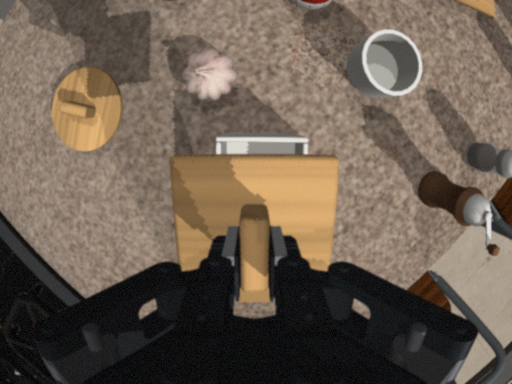

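The held lid is centred at (254,212). The canister's far rim runs from (216,137) to (308,137), and I use it to check the centre.

```bash
python3 - <<'E'
from h import *
o=get_obs();p=plane("wrist",[[216,137],[308,137.]],.066,o);d=p[1]-p[0]
print(p,np.linalg.norm(d),np.degrees(np.arctan2(d[1],d[0])))
print("centre",p.mean(0)+.044*np.array([.692,-.722]))
# held lid plate-top z = tcp-.0225 ; far edge centre
e=plane("wrist",[[171,156],[338,156.]],o["position"][2]-.023,o)
print("lid",np.linalg.norm(e[1]-e[0]),e.mean(0)+.045*np.array([.692,-.722]),o["position"])
E
```

```text
[[ 0.59954589 -0.19629753]
 [ 0.66176113 -0.13626096]] 0.08645880912994339 43.979027689674616
centre [ 0.66110151 -0.19804725]
lid 0.0855792744569385 [ 0.65660672 -0.20376714] [ 0.65724385 -0.2033309   0.21954048]
```

send_rows(plan=[[[0,0,0,0.003,0.023,0,0],[0,0,0,0,0,0.15,0],[0,0,0,0,0,0.15,0],[0,0,0,0,0,0.1,0],[0,0,0,0,0,0.05,0],[0,0,0,0,0,0.05,0],[0,0,0,0,0,0.04,0],[0,0,0,0,0,0.03,0],[0,0,0,0,0,0.02,0],[0,0,0,0,0,0,0],[0,0,0,0,0,0,0]]])

```text
clock: 5.83
position: [0.6607, -0.199, 0.1028]
ee_rot: [0.392, 0.92, 0.0, 0.0]
ft_force: [0.1, -0.9, -0.5]
grip_width: 0.156
grasp_force: 39.3
```

send_rows(plan=[[[0,0,0,0,0,0.015,0],[0,0,0,0,0,0.01,0],[0,0,0,0,0,0.005,0],[0,0,0,0,0,0,0],[0,0,0,0,0,0,0]]])

```text
clock: 6.25
position: [0.6608, -0.1991, 0.0975]
ee_rot: [0.392, 0.92, 0.0, 0.001]
ft_force: [-2.0, 1.6, 7.6]
grip_width: 0.154
grasp_force: 40.3
```

Contact at the expected height (7.6 N), so I release and retreat.

send_rows(plan=[[[0,0,0,0,0,0,0.4],[0,0,0,0,0,0,0.5],[0,0,0,0,0,0,0.5],[0,0,0,0,0,0,0.5],[0,0,0,0,0,0,0.5],[0,0,0,0,0,-0.08,0.6],[0,0,0,0,0,-0.15,0.6],[0,0,0,0,0,-0.2,0.6],[0,0,0,0,0,-0.2,0.6],[0,0,0,0,0,-0.05,0.6],[0,0,0,0,0,0,0.6]]])

```text
clock: 7.17
position: [0.6619, -0.1999, 0.237]
ee_rot: [0.392, 0.92, 0.001, 0.003]
ft_force: [-0.2, -0.6, -0.6]
grip_width: 0.601
grasp_force: 0.0
```

```bash
python3 - <<'E'
from h import *
o,im=shot("w3");lids(o,im,.074)
s=optics.camera("side");cv2.imwrite("pics/s3.png",np.vstack([cv2.resize(s[180:330,180:400],(528,360)),cv2.resize(im[80:300,:],(528,227))])[...,::-1])
go((.446,-.2885),np.radians(30),.2)
E
```

```text
wood [253. 176.] [ 659.5 -199.1] [89.4 88.2] 43.8 circ [array([ 660.5, -197.6]), np.float64(57.8)]
wood [ 87. 108.] [ 475.9 -266.2] [89.4 87.4] 1.6 circ [array([ 476.1, -266.5]), np.float64(44.4)]
turn rotvec z units -0.886
shift units after turn [1.153 0.148 0.161]
clock 7.2667 pos [ 0.6605 -0.1989  0.2322] yaw 2.336 tilt [ 0.  0. -1.] q7 1.18
```

View pics/s3.png

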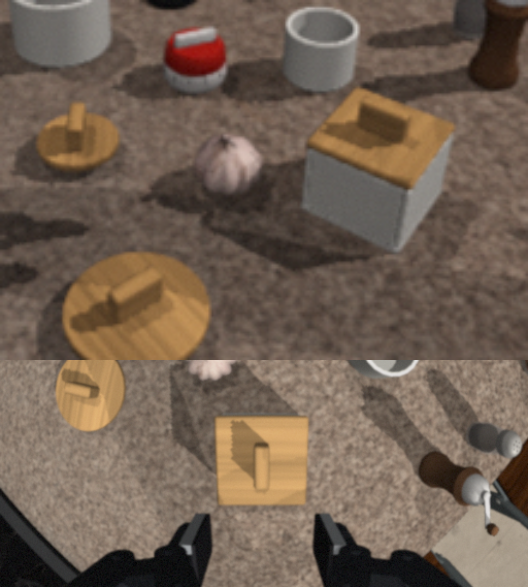

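The square lid lies flat on its canister. Next is the large lid.

send_rows(plan=[[[0,0,-0.0805,0,0,0,0.6],[0,0,-0.0805,0,0,0,0.6],[0,0,-0.0805,0,0,0,0.6],[0,0,-0.0805,0,0,0,0.6],[0,0,-0.0805,0,0,0,0.6],[0,0,-0.0805,0,0,0,0.6],[0,0,-0.0805,0,0,0,0.6],[0,0,-0.0805,0,0,0,0.6],[0,0,-0.0805,0,0,0,0.6],[0,0,-0.0805,0,0,0,0.6],[0,0,-0.0805,0,0,0,0.6],[0,0,0,0.165,0.021,0.023,0.6],[0,0,0,0.165,0.021,0.023,0.6],[0,0,0,0.165,0.021,0.023,0.6],[0,0,0,0.165,0.021,0.023,0.6],[0,0,0,0.165,0.021,0.023,0.6],[0,0,0,0.165,0.021,0.023,0.6],[0,0,0,0.165,0.021,0.023,0.6],[0,0,0,0,0,0,0.6],[0,0,0,0,0,0,0.6]]])

```text
clock: 8.93
position: [0.4556, -0.2852, 0.2002]
ee_rot: [-0.256, 0.967, 0.002, -0.0]
ft_force: [0.3, -0.2, 0.0]
grip_width: 0.599
grasp_force: 0.0
```

```bash
python3 - <<'E'
from h import *
o,im=shot("w4");lids(o,im);go((.446,-.2885),np.radians(30),.04)
cv2.imwrite("pics/w4c.png",cv2.resize(im[80:280,150:360],(630,600),interpolation=cv2.INTER_CUBIC)[...,::-1])
E
```

```text
wood [254. 168.] [ 446.8 -290.5] [104.2 104.8] 29.7 circ [array([ 446.7, -290.2]), np.float64(52.5)]
turn rotvec z units -0.002
shift units after turn [0.059 0.006 0.802]
clock 8.9833 pos [ 0.4571 -0.2841  0.2004] yaw -2.62 tilt [-0.001  0.003 -1.   ] q7 2.6
```

View pics/w4c.png

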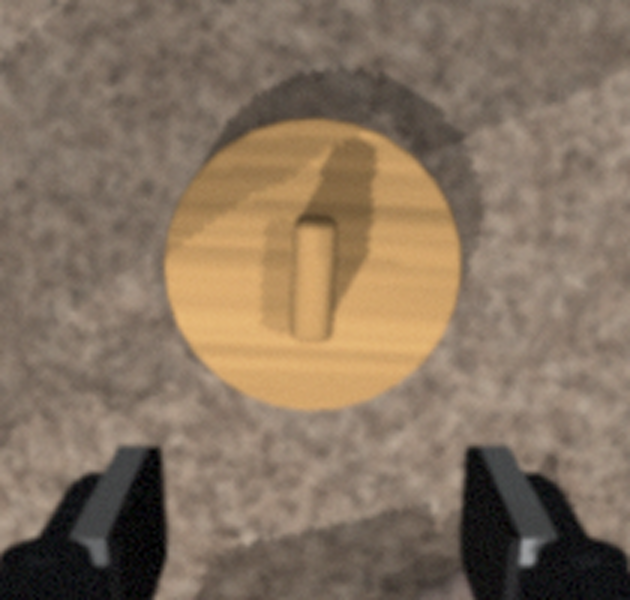

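The tab is aligned with the jaws, but joint 7 is at its range limit, so I make a half turn the other way.

send_rows(plan=[[[0,0,0.0805,0,0,0,0.6],[0,0,0.0805,0,0,0,0.6],[0,0,0.0805,0,0,0,0.6],[0,0,0.0805,0,0,0,0.6],[0,0,0.0805,0,0,0,0.6],[0,0,0.0805,0,0,0,0.6],[0,0,0.0805,0,0,0,0.6],[0,0,0.0805,0,0,0,0.6],[0,0,0.0805,0,0,0,0.6],[0,0,0.0805,0,0,0,0.6],[0,0,0.0805,0,0,0,0.6],[0,0,0.0805,0,0,0,0.6],[0,0,0.0805,0,0,0,0.6],[0,0,0.0805,0,0,0,0.6],[0,0,0.0805,0,0,0,0.6],[0,0,0.0805,0,0,0,0.6],[0,0,0.0805,0,0,0,0.6],[0,0,0.0805,0,0,0,0.6],[0,0,0.0805,0,0,0,0.6],[0,0,0.0805,0,0,0,0.6]]])

```text
clock: 10.65
position: [0.4591, -0.2823, 0.2007]
ee_rot: [0.812, 0.584, 0.0, -0.001]
ft_force: [0.4, 0.2, -0.4]
grip_width: 0.597
grasp_force: 0.0
```

send_rows(plan=[[[0,0,0.0805,0,0,0,0.6],[0,0,0.0805,0,0,0,0.6],[0,0,0.0805,0,0,0,0.6],[0,0,0.0805,0,0,0,0.6],[0,0,0.0805,0,0,0,0.6],[0,0,0.0805,0,0,0,0.6],[0,0,0,0,0,0,0.6],[0,0,0,0,0,0,0.6]]])

```text
clock: 11.32
position: [0.4587, -0.2827, 0.2009]
ee_rot: [0.965, 0.263, -0.0, -0.001]
ft_force: [0.0, -0.0, -0.0]
grip_width: 0.603
grasp_force: 0.0
```

```bash
python3 - <<'E'
from h import *
o,im=shot("w5");lids(o,im);go((.4463,-.2895),np.radians(30),.04)
E
```

```text
wood [254. 187.] [ 447.8 -289.6] [104.4 105. ] 87.5 circ [array([ 447.6, -289.6]), np.float64(52.6)]
wood [ 97. 124.] [421.7 -96.1] [73.5 73.2] 2.0 circ [array([421.9, -96.4]), np.float64(36.9)]
turn rotvec z units 0.005
shift units after turn [-0.069 -0.     0.805]
clock 11.3667 pos [ 0.4585 -0.283   0.201 ] yaw 0.531 tilt [-0.001  0.002 -1.   ] q7 -0.49
```

send_rows(plan=[[[0,0,0.005,-0.066,0,0,0.6],[0,0,0,0,0,0.16,0.6],[0,0,0,0,0,0.16,0.6],[0,0,0,0,0,0.16,0.6],[0,0,0,0,0,0.13,0.6],[0,0,0,0,0,0.1,0.6],[0,0,0,0,0,0.06,0.6],[0,0,0,0,0,0.035,0.6],[0,0,0,0,0,0,0.6],[0,0,0,0,0,0,0],[0,0,0,0,0,0,0],[0,0,0,0,0,0,0],[0,0,0,0,0,0,0],[0,0,0,0,0,0,0],[0,0,0,0,0,0,0]]], squeeze=40)

```text
clock: 12.62
position: [0.447, -0.2908, 0.0417]
ee_rot: [0.967, 0.256, 0.001, -0.0]
ft_force: [-0.9, -0.1, 7.1]
grip_width: 0.151
grasp_force: 40.2
```

send_rows(plan=[[[0,0,0,0,0,-0.1,0],[0,0,0,0,0,-0.2,0],[0,0,0,0,0,-0.2,0],[0,0,0,0,0,-0.2,0],[0,0,0,0,0,-0.2,0],[0,0,0,0,0,-0.05,0],[0,0,0,0,0,0,0],[0,0,0,0,0,0,0]]])

```text
clock: 13.28
position: [0.4463, -0.2906, 0.2304]
ee_rot: [0.967, 0.256, 0.001, -0.001]
ft_force: [-0.1, 0.4, -2.6]
grip_width: 0.156
grasp_force: 39.2
```

```bash
python3 - <<'E'
from h import *
go((.418,.09),np.radians(30),.23)
E
```

```text
turn rotvec z units -0.004
shift units after turn [ 0.829 -1.719  0.006]
clock 13.2833 pos [ 0.4463 -0.2906  0.2304] yaw 0.517 tilt [ 0.001  0.002 -1.   ] q7 -0.5
```

send_rows(plan=[[[0,0,0,0.0754,-0.1563,0,0],[0,0,0,0.0754,-0.1563,0,0],[0,0,0,0.0754,-0.1563,0,0],[0,0,0,0.0754,-0.1563,0,0],[0,0,0,0.0754,-0.1563,0,0],[0,0,0,0.0754,-0.1563,0,0],[0,0,0,0.0754,-0.1563,0,0],[0,0,0,0.0754,-0.1563,0,0],[0,0,0,0.0754,-0.1563,0,0],[0,0,0,0.0754,-0.1563,0,0],[0,0,0,0.0754,-0.1563,0,0],[0,0,0,0,0,0,0],[0,0,0,0,0,0,0]]])

```text
clock: 14.37
position: [0.4192, 0.0915, 0.2292]
ee_rot: [0.966, 0.258, -0.002, -0.001]
ft_force: [0.8, -1.2, -1.2]
grip_width: 0.152
grasp_force: 39.3
```

```bash
python3 - <<'E'
from h import *
o,im=shot("w6");go((.418,.09),None,.1057)
E
```

```text
shift units after turn [-0.006 -0.002  0.619]
clock 14.4167 pos [0.4196 0.09   0.2294] yaw 0.518 tilt [-0.003  0.001 -1.   ] q7 -1.37
```

View pics/w6.png

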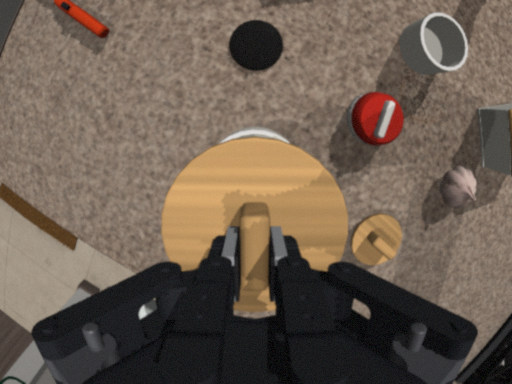

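The far edge of the large canister's rim shows at (256,128), laterally centred. I check the distance along tool x.

```bash
python3 - <<'E'
from h import *
o=get_obs();p=plane("wrist",[[256,128.],[254,138]],.074,o);u=np.array([np.cos(.518),np.sin(.518)])
print("centre from far rim",p[0]-.052*u)
e=plane("wrist",[[254,139.]],o["position"][2]-.023,o);print("lid centre",e-.053*u)
E
```

```text
centre from far rim [0.42041119 0.08835421]
lid centre [[0.41921788 0.08945984]]
```

send_rows(plan=[[[0,0,0,0,0,0.15,0],[0,0,0,0,0,0.15,0],[0,0,0,0,0,0.1,0],[0,0,0,0,0,0.05,0],[0,0,0,0,0,0.05,0],[0,0,0,0,0,0.04,0],[0,0,0,0,0,0.03,0],[0,0,0,0,0,0.02,0],[0,0,0,0,0,0.015,0],[0,0,0,0,0,0.01,0],[0,0,0,0,0,0,0],[0,0,0,0,0,0,0]]])

```text
clock: 15.42
position: [0.4206, 0.0905, 0.1084]
ee_rot: [0.967, 0.256, 0.0, -0.001]
ft_force: [-0.7, -0.2, -1.3]
grip_width: 0.152
grasp_force: 39.3
```

send_rows(plan=[[[0,0,0,0,0,0.01,0],[0,0,0,0,0,0.006,0],[0,0,0,0,0,0,0],[0,0,0,0,0,0,0]]])

```text
clock: 15.75
position: [0.4207, 0.0905, 0.1056]
ee_rot: [0.967, 0.256, 0.0, -0.001]
ft_force: [-2.5, -0.1, 6.5]
grip_width: 0.153
grasp_force: 40.3
```

send_rows(plan=[[[0,0,0,0,0,0,0.4],[0,0,0,0,0,0,0.5],[0,0,0,0,0,0,0.5],[0,0,0,0,0,0,0.5],[0,0,0,0,0,0,0.5],[0,0,0,0,0,-0.08,0.5],[0,0,0,0,0,-0.15,0.5],[0,0,0,0,0,-0.2,0.5],[0,0,0,0,0,-0.2,0.5],[0,0,0,0,0,0,0.5],[0,0,0,0,0,0,0.5]]])

```text
clock: 16.67
position: [0.4216, 0.0905, 0.2331]
ee_rot: [0.967, 0.256, 0.002, -0.001]
ft_force: [0.5, 0.5, -0.6]
grip_width: 0.502
grasp_force: 0.0
```

```bash
python3 - <<'E'
from h import *
o,im=shot("w7");lids(o,im,.082)
s=optics.camera("side");cv2.imwrite("pics/s7.png",np.vstack([cv2.resize(s[140:290,160:380],(528,360)),cv2.resize(im[80:300,:],(528,227))])[...,::-1])
print("small tab yaw from w6 comes next");go((.4215,-.0945),np.radians(82.6),.2)
E
```

```text
wood [254. 182.] [421.6  90.4] [104.5 104.3] 29.6 circ [array([421.7,  90.7]), np.float64(52.4)]
small tab yaw from w6 comes next
turn rotvec z units -0.616
shift units after turn [-0.914  0.126  0.15 ]
clock 16.7667 pos [0.42   0.09   0.2302] yaw 0.517 tilt [-0.001  0.002 -1.   ] q7 -1.37
```

View pics/s7.png

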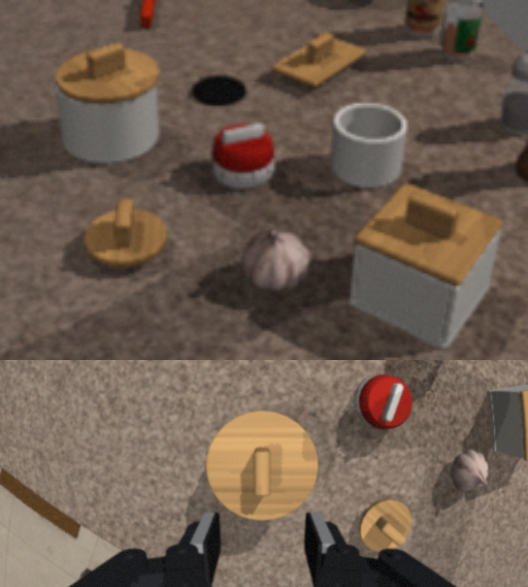

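The large lid is flat on its rim. Now the small lid.

send_rows(plan=[[[0,0,-0.077,0,0,0,0.5],[0,0,-0.077,0,0,0,0.5],[0,0,-0.077,0,0,0,0.5],[0,0,-0.077,0,0,0,0.5],[0,0,-0.077,0,0,0,0.5],[0,0,-0.077,0,0,0,0.5],[0,0,-0.077,0,0,0,0.5],[0,0,-0.077,0,0,0,0.5],[0,0,0,-0.183,0.025,0.03,0.5],[0,0,0,-0.183,0.025,0.03,0.5],[0,0,0,-0.183,0.025,0.03,0.5],[0,0,0,-0.183,0.025,0.03,0.5],[0,0,0,-0.183,0.025,0.03,0.5],[0,0,0,0,0,0,0.5],[0,0,0,0,0,0,0.5]]])

```text
clock: 18.02
position: [0.4203, -0.0962, 0.1989]
ee_rot: [0.753, 0.658, -0.001, -0.002]
ft_force: [-0.1, 1.4, 0.1]
grip_width: 0.5
grasp_force: 0.0
```

```bash
python3 - <<'E'
from h import *
o,im=shot("w8");lids(o,im);go((.4215,-.0945),np.radians(82.6),.04)
cv2.imwrite("pics/w8c.png",cv2.resize(im[80:280,150:360],(630,600),interpolation=cv2.INTER_CUBIC)[...,::-1])
E
```

```text
wood [470. 247.] [ 712.1 -238.6] [108.5 122.3] 43.9 circ [array([ 706.3, -233.9]), np.float64(70.6)]
wood [256. 174.] [420.9 -94.2] [71.9 72.9] 82.4 circ [array([420.9, -94.1]), np.float64(36.7)]
wood [227.  13.] [411.9  77.7] [ 43.1 122.8] 79.8 circ [array([419.7, 120.9]), np.float64(65.9)]
turn rotvec z units -0.001
shift units after turn [0.    0.007 0.796]
clock 18.0667 pos [ 0.4207 -0.0947  0.1992] yaw 1.44 tilt [-0.003  0.002 -1.   ] q7 -0.04
```

View pics/w8c.png

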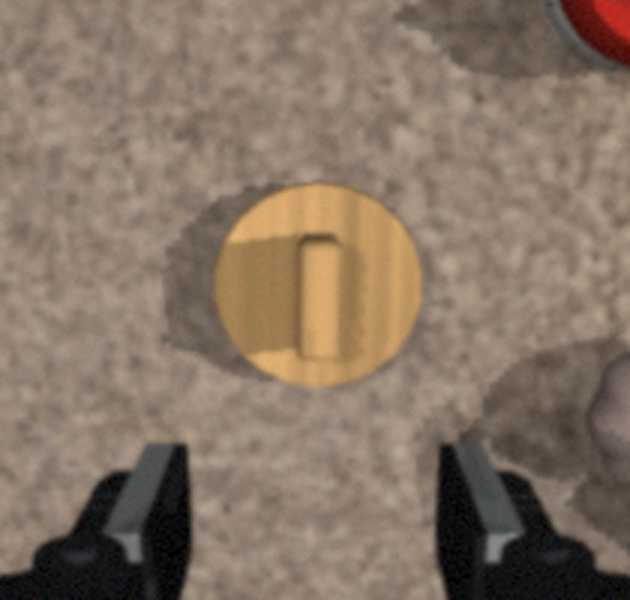

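The small lid is centred with its tab aligned at about (320,298) in the crop. I grasp and lift.

send_rows(plan=[[[0,0,0,0,0,0.16,0.5],[0,0,0,0,0,0.16,0.5],[0,0,0,0,0,0.16,0.5],[0,0,0,0,0,0.12,0.5],[0,0,0,0,0,0.1,0.5],[0,0,0,0,0,0.06,0.5],[0,0,0,0,0,0.036,0.5],[0,0,0,0,0,0,0.5],[0,0,0,0,0,0,0],[0,0,0,0,0,0,0],[0,0,0,0,0,0,0],[0,0,0,0,0,0,0],[0,0,0,0,0,0,0],[0,0,0,0,0,0,0]]], squeeze=40)

```text
clock: 19.23
position: [0.4221, -0.094, 0.0422]
ee_rot: [0.751, 0.66, 0.001, -0.001]
ft_force: [-1.9, 1.5, 7.4]
grip_width: 0.156
grasp_force: 43.8
```

send_rows(plan=[[[0,0,0,0,0,-0.1,0],[0,0,0,0,0,-0.2,0],[0,0,0,0,0,-0.2,0],[0,0,0,0,0,-0.2,0],[0,0,0,0,0,-0.2,0],[0,0,0,0,0,0,0],[0,0,0,0,0,0,0]]])

```text
clock: 19.82
position: [0.4227, -0.0947, 0.2236]
ee_rot: [0.751, 0.66, 0.003, 0.001]
ft_force: [-0.0, 0.8, -2.2]
grip_width: 0.154
grasp_force: 42.8
```

```bash
python3 - <<'E'
from h import *
go((.670,-.016),np.radians(82.6),.22)
E
```

```text
turn rotvec z units -0.0
shift units after turn [0.549 1.176 0.025]
clock 19.8167 pos [ 0.4227 -0.0947  0.2236] yaw 1.441 tilt [ 0.005  0.002 -1.   ] q7 -0.05
```

send_rows(plan=[[[0,0,0,0.0784,0.168,0,0],[0,0,0,0.0784,0.168,0,0],[0,0,0,0.0784,0.168,0,0],[0,0,0,0.0784,0.168,0,0],[0,0,0,0.0784,0.168,0,0],[0,0,0,0.0784,0.168,0,0],[0,0,0,0.0784,0.168,0,0],[0,0,0,0,0,0,0],[0,0,0,0,0,0,0],[0,0,0,0,0,0,0]]])

```text
clock: 20.65
position: [0.668, -0.0168, 0.2196]
ee_rot: [0.752, 0.66, -0.001, -0.002]
ft_force: [-0.8, -0.3, -1.3]
grip_width: 0.151
grasp_force: 42.6
```

```bash
python3 - <<'E'
from h import *
o,im=shot("w9");go((.670,-.016),None,.0902)
# small canister rim in earlier wrist pictures is cross-checked via the far rim here
cv2.imwrite("pics/w9c.png",cv2.resize(im[60:310,110:400],(696,600),interpolation=cv2.INTER_CUBIC)[...,::-1])
E
```

```text
shift units after turn [0.006 0.011 0.652]
clock 20.7 pos [ 0.6679 -0.0171  0.2205] yaw 1.44 tilt [-0.002  0.001 -1.   ] q7 -0.07
```

View pics/w9c.png

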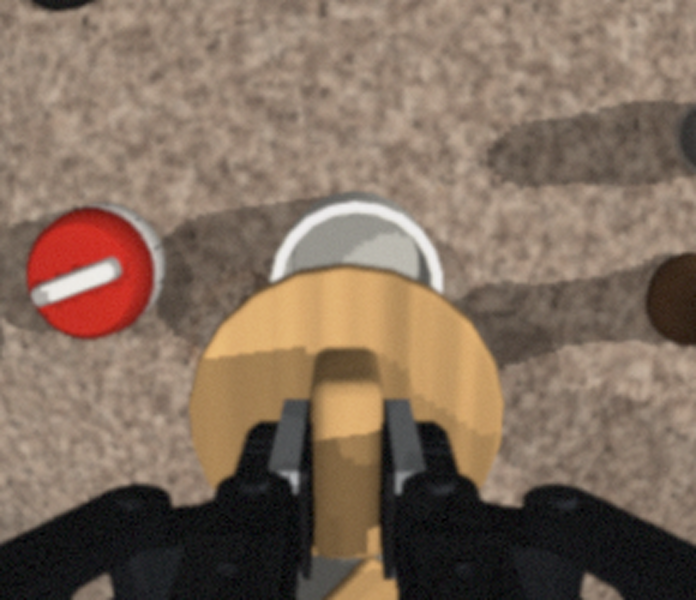

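The small canister's rim arc passes through (273,279), (357,200) and (442,281) in the crop. I fit a circle to those points.

```bash
python3 - <<'E'
from h import *
o=get_obs();px=(np.array([[273,279],[357,200],[442,281.]])+.5)/2.4-.5+[110,60]
p=plane("wrist",px,.058,o);c,r=circ(p);print(c,r,p[1]-.036*np.array([np.cos(1.44),np.sin(1.44)]));
go((c+[.67,-.016])/2,None,.0902)
E
```

```text
[ 0.6719508  -0.01499987] 0.03492409041561703 [ 0.67147562 -0.01602419]
shift units after turn [0.009 0.016 0.652]
clock 20.7 pos [ 0.6679 -0.0171  0.2205] yaw 1.44 tilt [-0.002  0.001 -1.   ] q7 -0.07
```

send_rows(plan=[[[0,0,0,0.008,0.016,0,0],[0,0,0,0,0,0.15,0],[0,0,0,0,0,0.15,0],[0,0,0,0,0,0.12,0],[0,0,0,0,0,0.06,0],[0,0,0,0,0,0.05,0],[0,0,0,0,0,0.04,0],[0,0,0,0,0,0.03,0],[0,0,0,0,0,0.02,0],[0,0,0,0,0,0.01,0],[0,0,0,0,0,0,0],[0,0,0,0,0,0,0]]])

```text
clock: 21.7
position: [0.6726, -0.0147, 0.0961]
ee_rot: [0.751, 0.66, 0.001, -0.001]
ft_force: [-0.1, 0.2, -1.1]
grip_width: 0.157
grasp_force: 42.7
```

send_rows(plan=[[[0,0,0,0,0,0.015,0],[0,0,0,0,0,0.01,0],[0,0,0,0,0,0.005,0],[0,0,0,0,0,0,0],[0,0,0,0,0,0,0]]])

```text
clock: 22.12
position: [0.6726, -0.0147, 0.0903]
ee_rot: [0.751, 0.66, 0.001, -0.001]
ft_force: [-1.8, -0.5, 4.4]
grip_width: 0.148
grasp_force: 43.6
```

send_rows(plan=[[[0,0,0,0,0,0,0.4],[0,0,0,0,0,0,0.5],[0,0,0,0,0,0,0.5],[0,0,0,0,0,0,0.5],[0,0,0,0,0,0,0.5],[0,0,0,0,0,-0.08,0.5],[0,0,0,0,0,-0.15,0.5],[0,0,0,0,0,-0.2,0.5],[0,0,0,0,0,-0.2,0.5],[0,0,0,0,0,-0.1,0.5],[0,0,0,0,0,0,0.5],[0,0,0,0,0,0,0.5]]])

```text
clock: 23.12
position: [0.673, -0.015, 0.237]
ee_rot: [0.751, 0.66, 0.002, -0.0]
ft_force: [0.1, 0.4, 0.1]
grip_width: 0.5
grasp_force: 0.0
```

```bash
python3 - <<'E'
from h import *
o,im=shot("w10");lids(o,im,.066)
s=optics.camera("side");cv2.imwrite("pics/s10.png",np.vstack([cv2.resize(s[140:290,160:380],(528,360)),cv2.resize(im[80:300,:],(528,227))])[...,::-1])
E
```

```text
wood [253. 179.] [671.9 -14.9] [72.1 73.6] 82.6 circ [array([671.9, -15.2]), np.float64(36.7)]
wood [ 31. 124.] [409.6  91.9] [112.7 112.4] 36.4 circ [array([409.1,  92.1]), np.float64(56.6)]
```

View pics/s10.png

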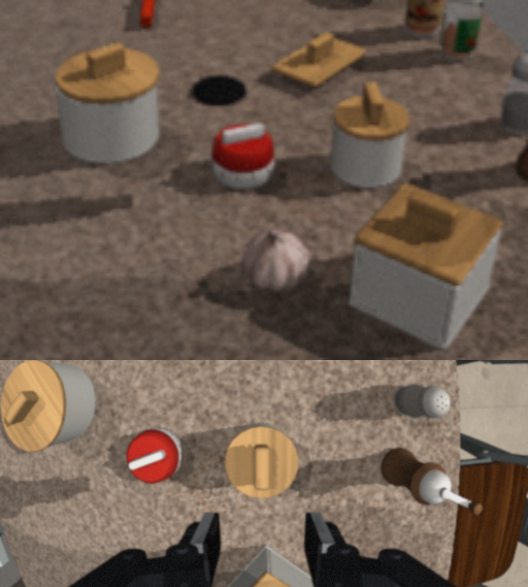

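All three lids sit flat: large at (108,75), small at (369,115) and square at (430,225) in the composite. The other objects are undisturbed and the arm is clear, so I hand in.

```bash
python3 -c "
from workcell import job
print(job.hand_in())"
```

```text
the job is handed in; nothing more can be done
None
```

All three canisters are closed with their matching lids, which looked flat on the rims in the last pictures; nothing else was disturbed, and the job was handed in at about 23 s (no verdict was returned).

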